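# Turn the desk organizer to bring the correction fluid to the front

### The job

Gently spin the round desk organizer by pushing on its rim (the upright finger posts are there for that) until the pocket with the correction-fluid bottle faces the front, with the bottle squarely in line with the pointer that sticks out of the organizer's fixed foot. Everything stays standing in its pocket: do not touch, lift or tip what stands in the pockets, push only the rim and its posts and not the pockets, and leave the other things on the desk where they are.

Things in the scene. Friction and masses are not known exactly. Their poses are not given: they have to be found in the camera images.
- foot: Fixed black foot of the organizer: a disc 200 mm across, 12 mm high, on the desk under the turntable. Origin: the turning axis, at desk level. Its -x axis is the front: a flat pointer 30 mm wide, 8 mm high, runs along -x to a tip 203 mm from the axis, 71 mm beyond the turntable. The front is towards the robot within about 0.5 rad.
- turntable: Grey turning disc, 264 mm across, underside 12 mm and top 30 mm above the desk. Origin: the turning axis, at desk level. Turns about z either way without stops, 1 to 2 N at the rim, and stays where left. Eight round finger posts, 14 mm thick, tops 66 mm above the desk, stand 124 mm from the axis, every 45 degrees, the first at 22.5 degrees from its own x axis.
- pockets: Four square open black pockets (50 mm inside, 3 mm walls, tops 52 mm above the desk) and a round hub (36 mm across, same height) fixed on the turntable; its origin and axes are the turntable's. Pocket centres lie 66 mm from the axis along +x, +y, -x and -y; outer corners reach 99 mm from the axis. Not to be pushed.
- fluid_mid (a point): The correction-fluid bottle: white, 40 mm in diameter, 62 mm tall, with sloping shoulders and a narrow cap of 18 mm diameter. It stands loose in one of the four pockets, on the disc. This point: on its axis, half-way up (31 mm above the disc).
- fluid: The same bottle; origin at the centre of its underside.
- glue: A glue stick in one of the other pockets: a plain straight white cylinder, 30 mm in diameter, 44 mm tall, loose. Origin: centre of its underside.
- carton: A paper carton of staples in one of the other pockets: 30 x 42 x 40 mm high, loose. Origin: centre of its underside.
- stamp: A wooden rubber stamp in one of the other pockets: foot 40 x 32 mm, a stem with a round ball on top, 50 mm tall, loose. Origin: centre of its underside.
- mouse: A black computer mouse, 100 x 58 mm, 33 mm high, loose on the desk. Origin: centre of its underside.
- keypad: A black number keypad, 125 x 85 mm, 19 mm high, loose on the desk. Origin: centre of its underside.
- mug: A white mug, 76 mm in diameter, 90 mm high, loose on the desk. Origin: centre of its underside.
- stapler: A grey stapler, 120 x 32 mm, 47 mm high, loose on the desk. Origin: centre of its underside.
Not all that is in view belongs to the job. Leave any orange, pink or yellow look-alike of the carton alone.

How it is judged:
By the outcome, as a careful person would: the job done as asked, in the order asked, and still so for the second after the job is handed in, with the robot touching nothing.
It also fails if it takes over 58 s, if anything falls off the work surface, if the arm or the gripper's body presses on something with over 40 N, if the wrist force passes 120 N, or if a joint passes its speed limit or range.

### The arm

A 6-joint arm with a two-finger parallel gripper is mounted at the origin on the work surface. World frame = base frame: x ahead of the robot, y to its left, z up, the work surface at z = 0. Lengths are in m, angles in degrees, forces in N, time in s.
With the tool pointing down it reaches from about 0.35 to 0.875 m from the base axis. Payload 4.2 kg.
Tool frame: the origin (TCP) lies between the finger pads; the fingertips stand 25 mm ahead of it and the grasp point (between the pads) lies 6 mm ahead of it (r.tips_ahead is the distance from the TCP to the fingertips, in m); z points along the fingers, y is the direction in which the jaws open and shut (so a half turn about z gives the same grasp; the last joint's range is limited). The gripper opens to 87 mm and grips with 3 to 60 N. Pads are 19 mm wide; open, the fingers measure 117 mm over their backs; the gripper's body (75 mm by 190 mm) begins 51 mm behind the grasp point.
Start: joints at [91.364, 22.042, 0.453, 0, -68.411, -14.817], TCP at [0.145, 0.608, 0.248] pointing down, gripper open.
Joint ranges: [-179.83, 179.83], [-69.29, 118.12], [-61.27, 80.66], [-181.25, 117.63], [-171.15, -9.14], [-177.46, 177.46]. Speed limits (degrees/s): [159.86, 159.86, 180, 180, 180, 180].

### API

Orientations are given as a 3x3 rotation matrix whose columns are the frame's x, y, z axes.
In Python, from station import r, vision, finish_job gives the robot as it stands.
- The arm moves only by the shell command python3 -m jog 'ROWS'. ROWS is a JSON object of lists of equal length, an entry for each row: "rot": the turn, a rotation vector about the world's x, y, z in degrees, a list of three; "delta_pos": the shift along the world's x, y, z in mm, a list of three; "grip": the opening in per cent of the stroke, from 0 (shut) to 100 (fully open). A call has 1 to 10 rows; each row shifts and turns the commanded pose from where the row before left it; what a row does not reach is not made up. A row lasts 1/12 s, in which the tool goes at most 41.7 mm and 7.16 degrees, less where a joint would pass 70% of its speed; a pose out of reach is approached as far as the arm can. A call with a gripper value outside its range is refused whole. The fingers move at their own pace and stop on an object; the grip force is fixed at half the most. Time passes only in rows, so rows that do not move let the fingers close. It gives the time, the measured TCP pose, the force and the opening at its end, in the units of the state.
- r.sense(): the state, without advancing time (a new reading comes with each control period).
- vision.capture(name): name is "scene" or "top" or "wrist"; returns a dict with "frame" (480x640x3 uint8, red, green, blue), "K" (3x3 intrinsics, pixels), "xyz" and "orientation" of the camera in the world. Camera axes: x right, y up, looking along -z (the intrinsics and any distortion apply to the point x, -y, -z); pixel columns grow to the right and rows downward; lengths in m; the calibration is good to about 2 mm. A picture is of the moment at which its call begins. There is no depth.
- finish_job(): hands the job in, once; it reports no verdict.
The state is a dict: "time_s": time; "joints": joint angles; "joint_velocities": joint speeds; "effort": joint torques, N m; "tcp_pos": TCP position; "ee_rot": TCP orientation; "wrist_force": force on the tool from outside, world axes, zero at the start; "moment": the same for the moment, N m; "gripper_width": opening from 0.0 (shut) to 1.0 (fully open).
Only numpy, scipy, OpenCV 4.12 (cv2) and the standard library are available. Lean on these libraries where they do the work, as an engineer would, in place of code of your own. Each camera call takes 0.05 s, during which the arm holds its last target. There are 200 camera calls.

## Working session

There is one attempt and no reset: what is moved stays moved. The work goes in short steps, Python scripts to look and compute and a shell command to move; the robot and the scene stay as the last step left them, time stands still between calls to the robot, and variables do not carry over. Pictures are saved under pics/ and viewed, about 8 in all and at most 12, crops included, and the job is handed in when it is done.

```bash
mkdir -p pics; cat > h.py <<'E'
import numpy as np, cv2
from station import r, vision, finish_job
def cap(n,f):
    c=vision.capture(n); cv2.imwrite(f'pics/{f}.png',c['frame'][:,:,::-1]); np.savez(f'pics/{f}.npz',K=c['K'],xyz=c['xyz'],R=c['orientation'],frame=c['frame'],dist=np.array(c.get('dist',c.get('distortion',[0]*5)),float)); print(n,[k for k in c],np.round(c['xyz'],3)); return c
def ray(f,u,v,z):
    c=np.load(f'pics/{f}.npz'); p=cv2.undistortPoints(np.array([[[u,v]]],float),c['K'],c['dist'])[0,0]
    d=c['R']@np.array([p[0],-p[1],-1]); return c['xyz']+d*(z-c['xyz'][2])/d[2]
def proj(f,P):
    c=np.load(f'pics/{f}.npz'); q=(np.atleast_2d(P)-c['xyz'])@c['R']; q=q*[1,-1,-1]
    return cv2.projectPoints(q,np.zeros(3),np.zeros(3),c['K'],c['dist'])[0][:,0]
E
python3 -c "
from h import *
cap('top','top0');cap('scene','sc0');print(r.sense())"
```

```text
top ['frame', 'K', 'xyz', 'orientation'] [0.413 0.044 0.868]
scene ['frame', 'K', 'xyz', 'orientation'] [1.208 0.631 0.668]
{'time_s': 0.1, 'joints': array([ 9.13658368e+01,  2.20861929e+01,  3.86117480e-01, -2.55280199e-02,
       -6.84117945e+01, -1.48164089e+01]), 'joint_velocities': array([-0.09377163, -0.05659958,  0.18134059,  0.08221467,  0.00050028,
        0.13013744]), 'effort': array([ 4.90548318e-04, -3.91694605e+01,  1.87935501e+01,  4.23192680e+00,
        1.34552771e-02, -7.09331175e-05]), 'tcp_pos': array([0.14524732, 0.60736969, 0.24655993]), 'ee_rot': array([[ 9.72532726e-01, -2.32765894e-01, -3.67636962e-04],
       [-2.32766163e-01, -9.72530753e-01, -1.96178496e-03],
       [ 9.90983783e-05,  1.99347352e-03, -9.99998008e-01]]), 'wrist_force': array([-0.49027842,  0.68100857, -0.51145127]), 'moment': array([-0.01278921,  0.02089445,  0.00277566]), 'gripper_width': 0.9978459239599534}
```

View pics/top0.png

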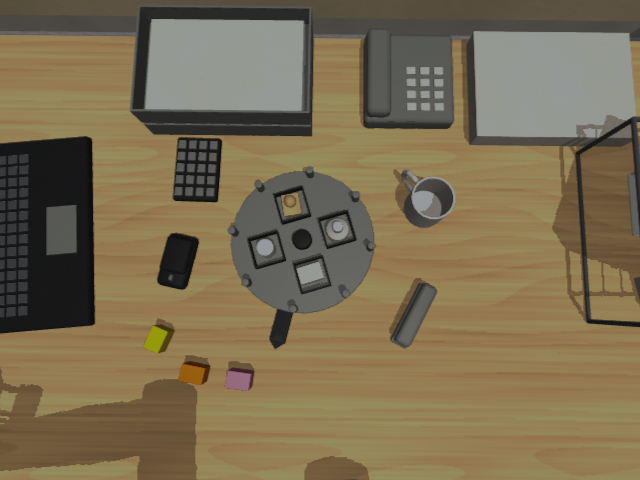

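View pics/sc0.png

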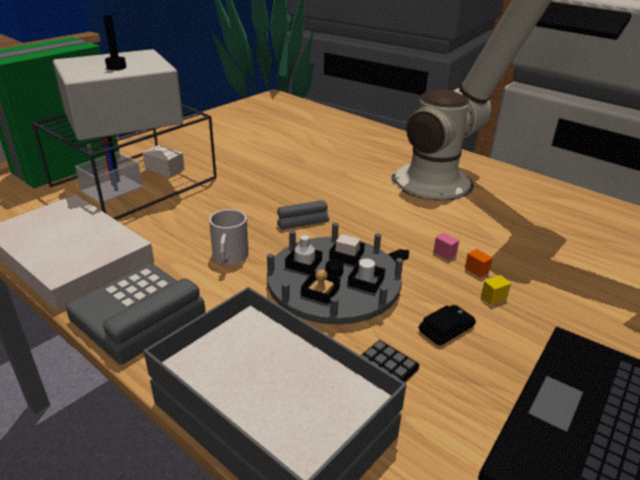

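Top view: the bottle candidates are the object with a narrow cap in the right pocket (337,229), the plain cylinder in the left pocket (264,247), the carton (311,273) and the stamp (291,202). The right one, cap on shoulders, fits the bottle. The pointer tip is at about (278,346). I'll check with a crop.

```bash
python3 -c "
from h import *
t=cv2.imread('pics/top0.png')[160:360,220:400]; s=cv2.imread('pics/sc0.png')[220:330,255:425]
a=cv2.resize(t,None,fx=3,fy=3,interpolation=2);b=cv2.resize(s,(260,168),interpolation=2)
o=np.zeros((600,800,3),np.uint8);o[:,:540]=a;o[:168,540:]=b;cv2.imwrite('pics/crop0.png',o)
c=ray('top0',302.5,241.5,.03);print('disc',c)
for n,u,v,z in [('tip',277,346,.008),('hub',302,239,.052),('cap',338,227,.092),('p1',309,170,.066),('p2',292,302,.066)]: print(n,ray('top0',u,v,z))
print(np.load('pics/top0.npz')['K'])
"
```

```text
disc [0.52768997 0.09472224 0.03      ]
tip [0.33818302 0.13850009 0.008     ]
hub [0.52917188 0.0943678  0.052     ]
cap [0.54487807 0.03100567 0.092     ]
p1 [0.65222621 0.08355767 0.066     ]
p2 [0.41752477 0.10841649 0.066     ]
[[462.15988948   0.         328.83398864]
 [  0.         462.15988948 238.62686377]
 [  0.           0.           1.        ]]
```

View pics/crop0.png

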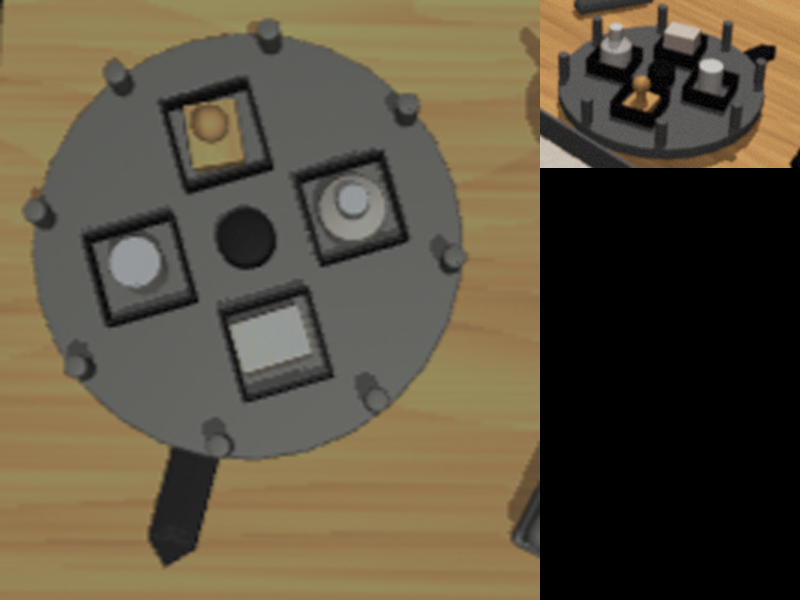

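The crop confirms it. The right pocket (crop 351,205) holds the shouldered bottle with a narrow cap. The left one is the plain glue stick.

```bash
cat >> h.py <<'E'
from scipy.optimize import least_squares
def fit(f,posts,tip=None):
    P=np.array([ray(f,u,v,.066)[:2] for u,v in posts])
    def res(x):
        a=x[2]+np.round((np.arctan2(P[:,1]-x[1],P[:,0]-x[0])-x[2])/(np.pi/4))*np.pi/4
        return (P-x[:2]-.124*np.c_[np.cos(a),np.sin(a)]).ravel()
    s=min((least_squares(res,[.529,.0945,a]) for a in np.arange(0,.78,.15)),key=lambda s:s.cost)
    print('axis',s.x[:2],'post deg',np.degrees(s.x[2])%45,'res mm',np.round(1e3*s.fun.reshape(-1,2),1).tolist()); return s.x
E
python3 -c "
from h import *
f=lambda u,v:(220+u/3-.33,160+v/3-.33)
x=fit('top0',[f(*p) for p in [(268,30),(407,103),(455,258),(376,400),(218,445),(78,367),(38,210),(118,72)]])
d=lambda p:np.degrees(np.arctan2(*(p[:2]-x[:2])[::-1]))
for n,p,z in [('tip',(166,566),.008),('pl',(150,538),.008),('pr',(196,548),.008),('cap',(353,199),.092),('hub',(246,237),.052)]:
  q=ray('top0',*f(*p),z);print(n,q,d(q),np.hypot(*(q[:2]-x[:2])))
for n,u,v,z in [('mouse',178,261,.03),('keypad r',221,170,.019),('stapler',400,343,.047),('stapT',433,287,.047),('mug',433,195,.09),('pink',239,380,.03),('or',193,372,.03),('yel',158,338,.03)]: print(n,ray('top0',u,v,z)[:2])
"
```

```text
axis [0.52990845 0.09486984] post deg 39.33710461034015 res mm [[-0.5, 0.9], [0.7, 1.4], [-0.8, 0.5], [0.0, 1.1], [0.8, 0.5], [-0.5, -1.3], [0.1, -1.9], [0.2, -1.2]]
tip [0.3339833  0.14201325 0.008     ] 166.4707117233899 0.20151715805295708
pl [0.35048499 0.15222684 0.008     ] 162.27227883563134 0.18836826211521862
pr [0.34489186 0.12410311 0.008     ] 171.02129478934938 0.18731183274662275
cap [0.54658562 0.03215234 0.092     ] -75.10909628469507 0.06489694296434183
hub [0.52975937 0.09496909 0.052     ] 146.3466804232793 0.0001790970248052908
mouse [0.48905819 0.3206637 ]
keypad r [0.66421975 0.2528938 ]
stapler [ 0.34939505 -0.07948825]
stapT [ 0.44703318 -0.13871588]
mug [ 0.60316824 -0.13224328]
pink [0.28090678 0.20113256]
or [0.29348786 0.2826687 ]
yel [0.3513099  0.34813366]
```

Pocket with bottle sits at about -73°, the pointer at 166.5°, so it needs a turn of about -120° (clockwise). Plan: closed fingers go behind the post at -50.7° and push it round the right and front side.

```bash
python3 -m jog '{"delta_pos":[[25,-29,0],[25,-29,0],[25,-29,0],[25,-29,0],[25,-29,0],[25,-29,0],[25,-29,0],[25,-29,0],[25,-29,0],[25,-29,0]],"rot":[[0,0,-5.35],[0,0,-5.35],[0,0,-5.35],[0,0,-5.35],[0,0,-5.35],[0,0,-5.35],[0,0,-5.35],[0,0,-5.35],[0,0,-5.35],[0,0,-5.35]],"grip":[0,0,0,0,0,0,0,0,0,0]}'
python3 -m jog '{"delta_pos":[[25,-29,0],[25,-29,0],[25,-29,0],[25,-29,0],[25,-29,0],[25,-29,0],[25,-29,0],[25,-29,0],[25,-29,0],[25,-29,0]],"rot":[[0,0,-5.35],[0,0,-5.35],[0,0,-5.35],[0,0,-5.35],[0,0,-5.35],[0,0,-5.35],[0,0,-5.35],[0,0,-5.35],[0,0,-5.35],[0,0,-5.35]],"grip":[0,0,0,0,0,0,0,0,0,0]}'
python3 -m jog '{"delta_pos":[[0,0,0],[0,0,0],[0,0,0]],"rot":[[0,0,0],[0,0,0],[0,0,0]],"grip":[0,0,0]}'
python3 -c "
from h import *
s=r.sense();print(s['joints'],s['ee_rot'],s['tcp_pos'])"
```

```text
time_s: 0.93
tcp_pos: [0.396, 0.316, 0.2474]
ee_rot: [[0.388, -0.922, -0.0], [-0.922, -0.388, -0.0], [0.0, 0.0, -1.0]]
wrist_force: [0.5, 0.3, 0.3]
gripper_width: 0.33
time_s: 1.77
tcp_pos: [0.6461, 0.0261, 0.2469]
ee_rot: [[-0.511, -0.86, -0.001], [-0.86, 0.511, -0.0], [0.001, 0.001, -1.0]]
wrist_force: [0.2, 1.1, -0.7]
gripper_width: 0.004
time_s: 2.02
tcp_pos: [0.6448, 0.0278, 0.2467]
ee_rot: [[-0.507, -0.862, -0.002], [-0.862, 0.507, -0.0], [0.001, 0.001, -1.0]]
wrist_force: [-1.4, 0.5, -0.2]
gripper_width: 0.007
[ 1.67912549e+01  2.41211955e+01  3.59203451e+00 -2.80351876e-02
 -6.95650029e+01 -4.72299267e+01] [[-5.06762650e-01 -8.62083933e-01 -1.70581797e-03]
 [-8.62085156e-01  5.06763439e-01 -3.57989904e-05]
 [ 8.95307915e-04  1.45241876e-03 -9.99998544e-01]] [0.64484244 0.02780011 0.24672131]
```

Joint 6 would run out at -177° during the push, so I give the tool a half turn first (q6 → +133), which leaves it symmetric.

```bash
for i in 1; do python3 -m jog '{"delta_pos":[[0,0,-10],[0,0,-10],[0,0,-10],[0,0,-10],[0,0,-10],[0,0,-10],[0,0,-10],[0,0,-10],[0,0,-10],[0,0,-10]],"rot":[[0,0,7],[0,0,7],[0,0,7],[0,0,7],[0,0,7],[0,0,7],[0,0,7],[0,0,7],[0,0,7],[0,0,7]],"grip":[0,0,0,0,0,0,0,0,0,0]}'
python3 -m jog '{"delta_pos":[[0,0,0],[0,0,0],[0,0,0],[0,0,0],[0,0,0],[0,0,0],[0,0,0],[0,0,0],[0,0,0],[0,0,0]],"rot":[[0,0,7],[0,0,7],[0,0,7],[0,0,7],[0,0,7],[0,0,7],[0,0,7],[0,0,7],[0,0,7],[0,0,7]],"grip":[0,0,0,0,0,0,0,0,0,0]}'
python3 -m jog '{"delta_pos":[[0,0,0],[0,0,0],[0,0,0],[0,0,0],[0,0,0],[0,0,0],[0,0,0]],"rot":[[0,0,7],[0,0,7],[0,0,7],[0,0,7],[0,0,7],[0,0,5],[0,0,0]],"grip":[0,0,0,0,0,0,0]}'; done
python3 -c "
from h import *
s=r.sense();print(s['joints'],s['tcp_pos'])
cap('top','top1');cap('wrist','wr1')
A=cv2.imread('pics/top1.png')[140:360,200:420];B=cv2.imread('pics/wr1.png')
o=np.zeros((400,800,3),np.uint8);o[:,:400]=cv2.resize(A,(400,400));o[:300,400:]=cv2.resize(B,(400,300));cv2.imwrite('pics/v1.png',o)"
```

```text
time_s: 2.85
tcp_pos: [0.6445, 0.0296, 0.1477]
ee_rot: [[0.644, -0.765, 0.0], [-0.765, -0.644, 0.0], [-0.0, -0.0, -1.0]]
wrist_force: [-0.1, -0.3, -0.3]
gripper_width: 0.003
time_s: 3.68
tcp_pos: [0.6445, 0.0296, 0.1481]
ee_rot: [[0.939, 0.343, 0.0], [0.343, -0.939, 0.0], [0.0, -0.0, -1.0]]
wrist_force: [-0.0, -0.1, 0.1]
gripper_width: 0.01
time_s: 4.27
tcp_pos: [0.6445, 0.0295, 0.1481]
ee_rot: [[0.503, 0.864, 0.0], [0.864, -0.503, 0.0], [0.0, 0.0, -1.0]]
wrist_force: [-0.9, -0.4, 0.1]
gripper_width: 0.002
[ 1.69549285e+01  2.85235695e+01 -4.09070997e+00 -1.05714852e-02
 -5.73712700e+01  1.32845614e+02] [0.64451393 0.02947773 0.14810397]
top ['frame', 'K', 'xyz', 'orientation'] [0.413 0.044 0.868]
wrist ['frame', 'K', 'xyz', 'orientation'] [0.682 0.096 0.284]
```

View pics/v1.png

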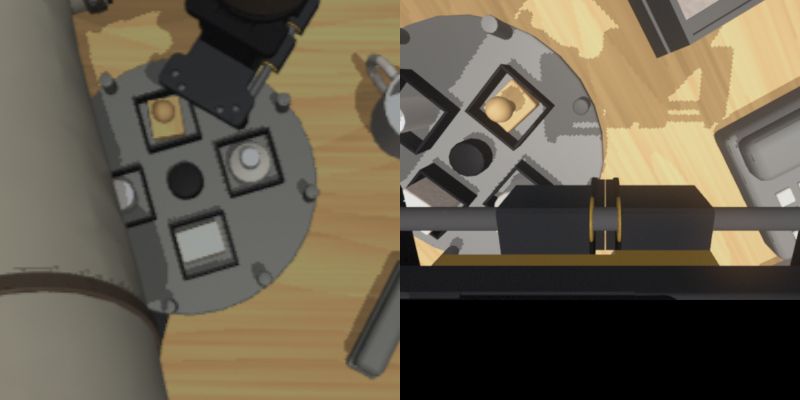

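```bash
python3 -m jog '{"delta_pos":[[0,0,-20],[0,0,-20],[-5,3,-20],[0,0,-15],[0,0,-5],[0,0,0]],"rot":[[0,0,0],[0,0,0],[0,0,0],[0,0,0],[0,0,0],[0,0,0]],"grip":[0,0,0,0,0,0]}'
python3 -c "
import numpy as np
a=np.radians(np.arange(-30,-164,-4)); p=126*np.c_[np.cos(a),np.sin(a)]
d=np.diff(np.round(p),axis=0)
for i in range(0,len(d),10): print(np.degrees(a[i]).round(), [[int(x),int(y),0] for x,y in d[i:i+10]])"
```

```text
time_s: 4.87
tcp_pos: [0.6394, 0.0311, 0.0662]
ee_rot: [[0.507, 0.862, -0.003], [0.862, -0.507, -0.001], [-0.002, -0.002, -1.0]]
wrist_force: [-0.6, -0.3, 1.0]
gripper_width: 0.006
-30.0 [[-5, -7, 0], [-5, -8, 0], [-5, -6, 0], [-6, -7, 0], [-7, -6, 0], [-7, -5, 0], [-7, -5, 0], [-8, -4, 0], [-8, -4, 0], [-8, -3, 0]]
-70.0 [[-8, -3, 0], [-9, -2, 0], [-8, -2, 0], [-9, -1, 0], [-9, 0, 0], [-9, 0, 0], [-9, 1, 0], [-8, 2, 0], [-9, 2, 0], [-8, 3, 0]]
-110.0 [[-8, 3, 0], [-8, 4, 0], [-8, 4, 0], [-7, 5, 0], [-7, 5, 0], [-7, 6, 0], [-6, 7, 0], [-5, 6, 0], [-5, 8, 0], [-5, 7, 0]]
-150.0 [[-4, 8, 0], [-4, 8, 0], [-3, 8, 0]]
```

Approach half of the arc, then check the forces.

```bash
python3 -m jog '{"delta_pos":[[-5,-7,0],[-5,-8,0],[-5,-6,0],[-6,-7,0],[-7,-6,0],[-7,-5,0],[-7,-5,0],[-8,-4,0],[-8,-4,0],[-8,-3,0]],"rot":[[0,0,-4],[0,0,-4],[0,0,-4],[0,0,-4],[0,0,-4],[0,0,-4],[0,0,-4],[0,0,-4],[0,0,-4],[0,0,-4]],"grip":[0,0,0,0,0,0,0,0,0,0]}'
python3 -c "
from h import *
cap('top','top2');s=r.sense();print(s['joints'].round(1))
d=s['tcp_pos'][:2]-[.5299,.0949];print(np.hypot(*d),np.degrees(np.arctan2(d[1],d[0])))
cv2.imwrite('pics/v2.png',cv2.resize(cv2.imread('pics/top2.png')[150:360,210:410],(600,600)))"
```

```text
time_s: 5.7
tcp_pos: [0.5762, -0.024, 0.0696]
ee_rot: [[0.944, 0.331, 0.006], [0.331, -0.944, 0.001], [0.006, 0.001, -1.0]]
wrist_force: [2.4, -0.3, -0.4]
gripper_width: 0.004
top ['frame', 'K', 'xyz', 'orientation'] [0.413 0.044 0.868]
[ 13.7  27.9 -19.2   0.  -42.7  95.5]
0.12733078976600257 -69.70001425554162
```

View pics/v2.png

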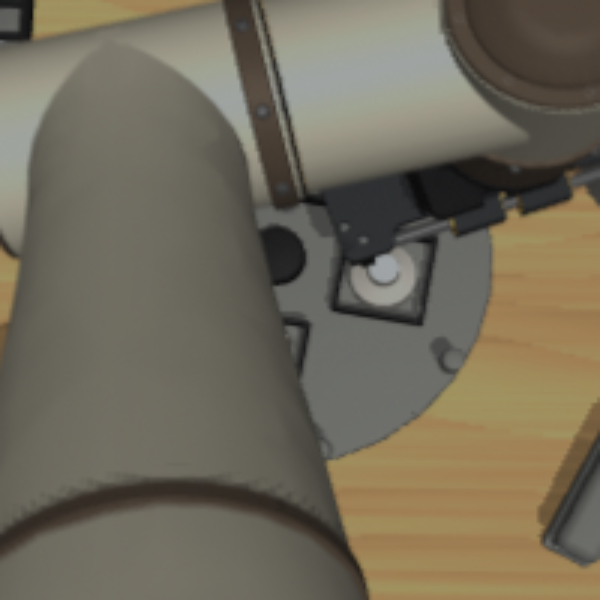

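The disc turned by about 26° as expected. The bottle is still standing at crop (382,270), and push forces are around 2 N. Continuing.

```bash
python3 -m jog '{"delta_pos":[[-8,-3,0],[-9,-2,0],[-8,-2,0],[-9,-1,0],[-9,0,0],[-9,0,0],[-9,1,0],[-8,2,0],[-9,2,0],[-8,3,0]],"rot":[[0,0,-4],[0,0,-4],[0,0,-4],[0,0,-4],[0,0,-4],[0,0,-4],[0,0,-4],[0,0,-4],[0,0,-4],[0,0,-4]],"grip":[0,0,0,0,0,0,0,0,0,0]}'
python3 -m jog '{"delta_pos":[[-8,3,0],[-8,4,0],[-8,4,0],[-7,5,0],[-7,5,0],[-7,6,0],[-6,7,0],[-5,6,0],[-3,4,0],[0,0,0]],"rot":[[0,0,-4],[0,0,-4],[0,0,-4],[0,0,-4],[0,0,-4],[0,0,-4],[0,0,-4],[0,0,-4],[0,0,-2],[0,0,0]],"grip":[0,0,0,0,0,0,0,0,0,0]}'
python3 -c "
from h import *
cap('top','top3');cap('scene','sc3');s=r.sense();print(s['joints'].round(1))
d=s['tcp_pos'][:2]-[.5299,.0949];print(np.hypot(*d),np.degrees(np.arctan2(d[1],d[0])))
o=np.hstack([cv2.resize(cv2.imread('pics/top3.png')[150:360,220:380],(400,525)),cv2.resize(cv2.imread('pics/sc3.png')[210:340,240:440],(400,525*0+260)) if 0 else np.vstack([cv2.resize(cv2.imread('pics/sc3.png')[210:340,240:440],(400,260)),np.zeros((265,400,3),np.uint8)])]);cv2.imwrite('pics/v3.png',o)"
```

```text
time_s: 6.58
tcp_pos: [0.4898, -0.0238, 0.0691]
ee_rot: [[0.936, -0.351, 0.004], [-0.351, -0.936, 0.0], [0.004, -0.002, -1.0]]
wrist_force: [0.9, -1.3, 0.3]
gripper_width: 0.005
time_s: 7.42
tcp_pos: [0.43, 0.0208, 0.0687]
ee_rot: [[0.583, -0.813, 0.002], [-0.813, -0.583, 0.001], [0.001, -0.002, -1.0]]
wrist_force: [-0.0, 0.2, -0.8]
gripper_width: 0.005
top ['frame', 'K', 'xyz', 'orientation'] [0.413 0.044 0.868]
scene ['frame', 'K', 'xyz', 'orientation'] [1.208 0.631 0.668]
[ 24.5  17.  -39.3   0.  -33.6  11.2]
0.12442664267569566 -143.18857177390436
```

View pics/v3.png

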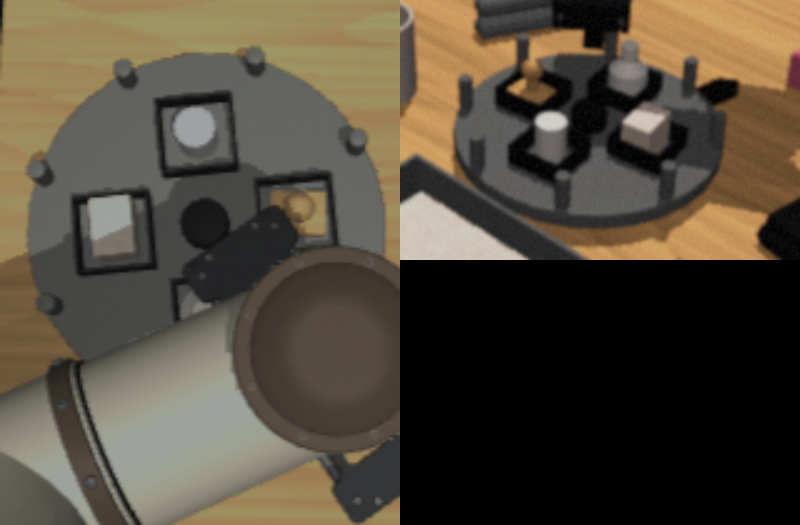

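All stand upright. Visible post tops in the crop: (255,56), (124,67), (37,166), (46,300), (356,133).

```bash
python3 -c "
from h import *
x=fit('top3',[(220+u/2.5-.3,150+v/2.5-.3) for u,v in [(255,56),(124,67),(37,166),(46,300),(357,131)]])
a=np.degrees(x[2])%45+22.5-45*8
print('pocket cand',[(a+45*0-90*k)%360 for k in range(4)])
for a in (-143.2,-150,-154,-158,-160,-161,-162,-163,-164,-165): print(a,np.round(126*np.array([np.cos(np.radians(a)),np.sin(np.radians(a))]),1))
"
```

```text
axis [0.53192849 0.09477134] post deg 29.146600021652795 res mm [[-2.6, -0.2], [-0.9, -0.8], [0.8, -0.5], [0.4, 0.3], [2.3, 1.1]]
pocket cand [np.float64(51.64660002165277), np.float64(321.6466000216528), np.float64(231.64660002165277), np.float64(141.64660002165283)]
-143.2 [-100.9  -75.5]
-150 [-109.1  -63. ]
-154 [-113.2  -55.2]
-158 [-116.8  -47.2]
-160 [-118.4  -43.1]
-161 [-119.1  -41. ]
-162 [-119.8  -38.9]
-163 [-120.5  -36.8]
-164 [-121.1  -34.7]
-165 [-121.7  -32.6]
```

```bash
python3 -m jog '{"delta_pos":[[-4,5,0],[-4,6,0],[-4,6,0],[-3,6,0],[-2,5,0],[-2,4,0],[-1,2,0],[0,0,0]],"rot":[[0,0,-3],[0,0,-3],[0,0,-3],[0,0,-3],[0,0,-3],[0,0,-2],[0,0,-1],[0,0,0]],"grip":[0,0,0,0,0,0,0,0]}'
python3 -c "
from h import *
s=r.sense();d=s['tcp_pos'][:2]-[.5299,.0949];print(np.hypot(*d),np.degrees(np.arctan2(d[1],d[0])))"
```

```text
time_s: 8.18
tcp_pos: [0.4099, 0.0542, 0.0679]
ee_rot: [[0.303, -0.953, 0.001], [-0.953, -0.303, 0.0], [-0.0, -0.001, -1.0]]
wrist_force: [-0.8, -0.6, 0.1]
gripper_width: 0.005
0.12667477136605973 -161.2530253724901
```

```bash
python3 -m jog '{"delta_pos":[[2,-6,0],[1,-4,0],[0,0,20],[0,0,30],[0,0,30],[0,-30,30],[0,-40,0],[0,-40,0],[0,-40,0],[0,-40,0]],"rot":[[0,0,0],[0,0,0],[0,0,0],[0,0,0],[0,0,0],[0,0,0],[0,0,0],[0,0,0],[0,0,0],[0,0,0]],"grip":[0,0,0,0,0,0,0,0,0,0]}'
python3 -m jog '{"delta_pos":[[0,-40,0],[0,-30,0],[0,0,0]],"rot":[[0,0,0],[0,0,0],[0,0,0]],"grip":[0,0,0]}'
python3 -c "
from h import *
cap('top','top4');cv2.imwrite('pics/v4.png',cv2.resize(cv2.imread('pics/top4.png')[160:360,220:400],None,fx=3,fy=3,interpolation=2))"
```

```text
time_s: 9.02
tcp_pos: [0.4115, -0.1479, 0.1773]
ee_rot: [[0.302, -0.953, 0.0], [-0.953, -0.302, 0.0], [-0.0, -0.0, -1.0]]
wrist_force: [0.1, 0.3, -0.1]
gripper_width: 0.002
time_s: 9.27
tcp_pos: [0.4116, -0.2203, 0.1766]
ee_rot: [[0.296, -0.955, -0.001], [-0.955, -0.296, -0.001], [0.0, 0.001, -1.0]]
wrist_force: [0.4, -0.5, -0.3]
gripper_width: 0.004
top ['frame', 'K', 'xyz', 'orientation'] [0.413 0.044 0.868]
```

View pics/v4.png

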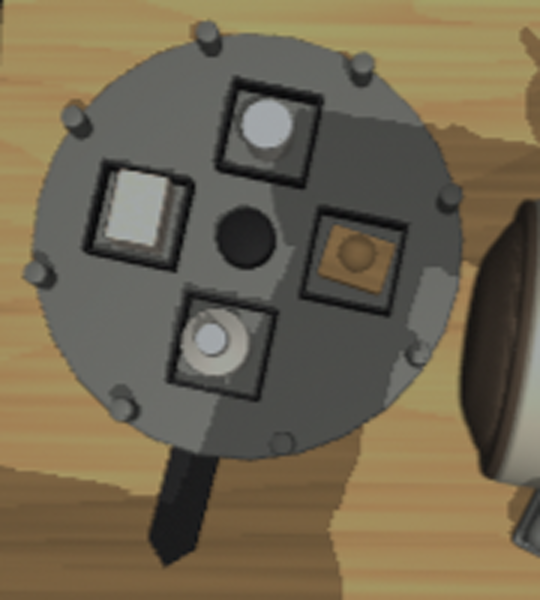

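```bash
python3 -c "
from h import *
f=lambda u,v:(220+u/3-.33,160+v/3-.33)
x=fit('top4',[f(*p) for p in [(207,29),(362,60),(453,194),(417,353),(284,443),(123,413),(35,275),(74,112)]])
d=lambda p:np.degrees(np.arctan2(*(p[:2]-x[:2])[::-1]))
for n,p,z in [('tip',(167,566),.008),('pl',(150,538),.008),('pr',(196,549),.008),('cap',(210,338),.092),('bodyish',(214,342),.072),('nearwall',(214,392),.052),('hub',(246,237),.052)]:
  q=ray('top4',*f(*p),z);print(n,q,d(q),np.hypot(*(q[:2]-x[:2])))
"
```

```text
axis [0.53038312 0.09509685] post deg 11.539941279203218 res mm [[1.1, 0.1], [1.2, 0.5], [-0.4, -0.5], [-0.7, 2.3], [0.0, -0.4], [-2.1, -0.9], [-1.7, -0.1], [2.5, -1.0]]
tip [0.33399102 0.14140693 0.008     ] 166.73178871690214 0.2017782955108259
pl [0.35048499 0.15222684 0.008     ] 162.38178747401975 0.18875161377942132
pr [0.34429768 0.1240876  0.008     ] 171.14491847008938 0.18833017278088007
cap [0.46667779 0.11141282 0.092     ] 165.63440749146704 0.0657615423330289
bodyish [0.4657931  0.11080534 0.072     ] 166.33086413790005 0.06647275662073945
nearwall [0.43787096 0.1117825  0.052     ] 169.77595442668743 0.09400484335346451
hub [0.52975937 0.09496909 0.052     ] -168.4249437850316 0.000636698366864773
```

```bash
python3 -c "
from h import *
cap('scene','sc5')
b=[.5301,.095];u=lambda r_,a,z:[b[0]+r_*np.cos(np.radians(a)),b[1]+r_*np.sin(np.radians(a)),z]
P=proj('sc5',[u(.066,a,.092) for a in (163.6,166.6,169.6)]+[u(.201,166.6,.008)]);print(P)
im=cv2.imread('pics/sc5.png');x0,y0=260,190
o=cv2.resize(im[y0:y0+130,x0:x0+170],None,fx=4,fy=4,interpolation=2)
for p in P: cv2.drawMarker(o,(int((p[0]-x0+.5)*4),int((p[1]-y0+.5)*4)),(0,0,255),0,8,1)
cv2.imwrite('pics/v5.png',o)
a=cv2.imread('pics/top0.png').astype(int);c=cv2.imread('pics/top4.png').astype(int);print('kept things diff',{n:np.abs(a[y:y+h,x:x+w]-c[y:y+h,x:x+w]).mean().round(1) for n,x,y,w,h in [('mouse',155,230,45,62),('keypad',170,135,55,70),('mug',400,165,58,65),('stapler',388,280,52,70)]})"
```

```text
scene ['frame', 'K', 'xyz', 'orientation'] [1.208 0.631 0.668]
[[362.55158729 236.01194126]
 [361.46662756 235.19587559]
 [360.31449173 234.41078098]
 [407.46831737 249.41648924]]
kept things diff {'mouse': np.float64(5.4), 'keypad': np.float64(6.1), 'mug': np.float64(11.9), 'stapler': np.float64(32.1)}
```

View pics/v5.png

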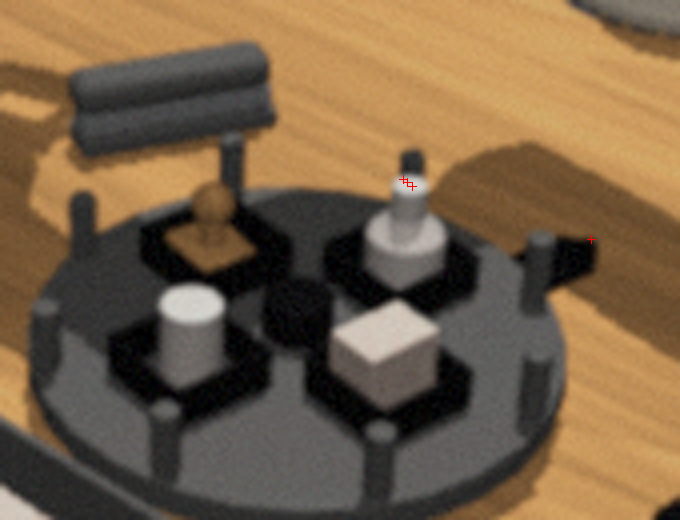

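The cap top at crop (410,183) lies on the predicted spot for the pointer line. Everything is standing and the stapler is where it was. The arm is clear, so I hand in.

```bash
python3 -c "
from h import *
print(finish_job())"
```

```text
the job is handed in; nothing more can be done
None
```

I turned the organizer about 118° clockwise by pushing one rim post with the closed fingers, so the bottle's pocket now faces the pointer. I then moved the arm clear and handed the job in at about 9.4 s. The wrist force read after each move was under 3 N.

**Alignment:** in the last top picture the bottle lies at 165.6–166.3° and the pointer at about 166.7°, so it is within about 1°. The scene camera agreed. The pocket itself measured 169°, about 2.4° off, because the bottle sits a little off-centre in it. I lined up the bottle rather than the pocket.

**Other things:** all four items are upright in their pockets, and the stapler is where it was in the scene picture. A top-view before/after comparison found small changes at the mouse and keypad (5–6 grey levels) and a larger one at the mug (12). The stapler's was 32. I put these down to the arm and its shadow, but did not look at the mouse, keypad or mug up close at the end.

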